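# Close and lock the ratchet hold-down on a connector

### The job

Close the ratchet hold-down over the connector in its nest, using only your fingertips: press the tail of the orange pawl down until it stops, so that its nose comes free of the teeth; then push the blue bar of the raised lever down until the lever's rubber foot rests on the connector; then press the nose end of the pawl down fully, so that the lever is locked. Leave the connector lying in its nest, pick nothing up, do not shove the other things about, and finish clear of everything.

Things in the scene. Friction and masses are not known exactly. Their poses are not given: they have to be found in the camera images.
- hold_down: ratchet hold-down fixture, fixed to the bench: grey base plate 186 x 74 x 10 mm (x from -122 to +64 mm), two aluminium cheeks. Origin on the bench straight below the lever's hinge; z up; the lever points along its -x, the pawl's tail along +x, both hinge axes run along its y. Its place and yaw differ from run to run.
- hinge (a point): the lever's hinge axis, 48 mm above the bench, above the origin of hold_down
- lever (a joint): angle of the steel lever, rad: about 0 at the start (raised 0.75 rad above level, give or take 0.012), grows downward, 0.75 = level, rubber foot on the connector; 0.775 at most. Stiff hinge: it stays where it is left; about 3 N on the bar moves it. With the pawl's nose engaged it has only about 0.04 rad of play.
- bar (a point): centre of the blue round cross bar at the lever's end, 125 mm from the hinge, 14 mm in diameter, 60 mm long along hold_down's y: push it from above. It moves on an arc about the hinge, from 133 mm above the bench (91 mm out from the hinge) to 48 mm above it (125 mm out).
- pawl (a joint): angle of the orange rocker pawl, rad: 0 = nose fully down between teeth (locked), 0.24 = tail down on its stop, nose free (clears the teeth from 0.17). Stiff pivot, stays where left; 1 to 2 N moves it. Pivot 40 mm behind the hinge (hold_down +x), 77 mm above the bench. The nose goes in only at lever 0, 0.25, 0.50 or 0.75 (each within 0.025); elsewhere it lands on a tooth.
- pawl_tail (a point): top of the pawl's tail (the end with three black ribs), where to press it free: 72 mm behind the hinge (hold_down +x), top 94 mm above the bench at the start; the pawl is 22 mm wide and reaches 12 mm past this point. It goes down about 8 mm.
- pawl_nose (a point): top of the pawl's nose end, over the toothed disc, where to press it back in: 10 mm behind the hinge (hold_down +x), top 94 mm above the bench when locked and about 7 mm higher when free; flat top 22 mm wide
- nest (a point): middle of the floor of the white nest's slot, 30 mm above the bench, 85 mm in front of the hinge (hold_down -x); slot 10 mm wide along hold_down's y, walls 4 mm high
- work_connector: black two-pin connector, 8 x 59 x 7 mm, lying loose in the nest along hold_down's y; origin at the centre of its underside; to be left there
- spare_connector: bystander: black two-pin connector like the other, 8 x 59 x 7 mm, on the bench at the back; origin centre of underside
- screwdriver: bystander: small screwdriver with yellow handle, 24 x 159 x 23 mm, lying at the back of the bench; origin centre of underside
- solvent_bottle: bystander: white pump bottle, 60 mm diameter, 136 mm high, at the back; origin centre of underside
- pin_gauge: bystander: steel pin gauge, 13 x 78 x 13 mm, right of the black pile; origin centre of underside
- stamp: bystander: hand stamp with a wooden knob, 26 x 34 x 64 mm, standing right of the black pile; origin centre of underside

How it is judged:
On the way, in this order (a step that is already met when the one before it is completed fails the run):
1. the pawl's tail is pressed down and its nose is free of the teeth (pawl above 0.18 rad) while the lever is still up (below 0.15 rad) (value of joint pawl above 0.18 rad and value of joint lever below 0.15 rad), for 0.2 s.
2. the lever is pushed down onto the connector (above 0.73 rad) with the pawl still free (above 0.15 rad) (value of joint lever above 0.73 rad and value of joint pawl above 0.15 rad), for 0.2 s.
At the end, for the whole second after the job is handed in: lever down on the connector (above 0.725 rad), pawl locked in (below 0.05 rad), connector still lying at rest in the nest (within 8 mm of the nest point and 0.2 rad of the slot's direction) (value of joint lever above 0.725 rad and value of joint pawl below 0.05 rad and distance between work_connector and nest below 0.008 m and angle between the y axis of work_connector and the y axis of hold_down, either way round below 0.2 rad and linear speed of work_connector below 0.02 m/s); the robot touches nothing.
It fails at once if the connector is lifted out of or knocked from its nest (more than 15 mm from the nest point) (distance between work_connector and nest above 0.015 m).
It fails at once if a bystander is moved or lifted by more than 20 mm (distance of any of spare_connector, screwdriver, solvent_bottle, pin_gauge, stamp from where it was at the start of the episode above 0.02 m).
It also fails if it takes over 43 s, if anything falls off the work surface, if the arm or the gripper's body presses on something with over 40 N, if the wrist force passes 120 N, or if a joint passes its speed limit or range.

### The arm

A 6-joint arm with a two-finger parallel gripper is mounted at the origin on the work surface; the furniture and walls round the work are solid. World frame = base frame: x ahead of the robot, y to its left, z up, the work surface at z = 0. Lengths are in m, angles in rad, forces in N, time in s.
With the tool pointing down it reaches from about 0.225 to 0.875 m from the base axis. Payload 3.4 kg.
Tool frame: the origin (TCP) lies at the very end of the fingers, on their centre line; the grasp point (between the pads) lies 19 mm behind it; z points along the fingers, x is the direction in which the jaws open and shut, and the axes are right-handed (so a half turn about z gives the same grasp; the last joint's range is limited). The gripper opens to 85 mm and grips with 20 to 120 N. Pads are 22 mm wide; open, the fingers measure 114 mm over their backs; the gripper's body (76 mm by 85 mm) begins 54 mm behind the grasp point. The pads swing forward as they close: fully open they stand 13 mm farther back than shut.
Start: joints at [1.021, 0.276, 1.505, -0, 1.361, -0.121], TCP at [0.239, 0.523, 0.231] pointing down, gripper open.
Joint ranges: [-2.89, 2.89], [-0.75, 2.08], [0.22, 2.7], [-1.18, 4.32], [0.11, 2.71], [-2.7, 2.7]. Speed limits (rad/s): [2.57, 2.57, 3.14, 3.14, 3.14, 3.14].

### API

Orientations are given as a unit quaternion [w, x, y, z].
In Python, from rig import manip gives the robot as it stands.
- The arm moves only by the tool carry_out, never from a script. Its argument "series" is a list of rows, each a list of 2 entries, a list of its own where there are three numbers: the shift along the tool's x, y, z in mm, then the turn about the tool's z in degrees. A call has 1 to 10 rows; each row shifts and turns the pose as measured when the row begins, along the tool's axes as they then stand; what a row does not reach is not made up. A row lasts 1/12 s, in which the tool goes at most 41.7 mm and 7.16 degrees, less where a joint would pass 70% of its speed; a pose out of reach is approached as far as the arm can. A call is refused whole if a number of a shift passes 41.7 or a number of a turn 7.16, either way. A call with a gripper value outside its range is refused whole. "fingers" is the finger opening in mm, from 0 to 85.4, set as the call begins (left out, the last holds). The fingers move at their own pace and stop on an object; "squeeze" is the grip in N (left out, the last holds). Time passes only in rows, so rows that do not move let the fingers close. It gives the time, the measured TCP pose, the force and the opening at its end, in the units of the state.
- manip.get_state(): the state, without advancing time (a new reading comes with each control period).
- manip.get_image(name): name is "scene" or "top"; returns a dict with "frame" (384x512x3 uint8, blue, green, red), "K" (3x3 intrinsics, pixels), "rvec" (rotation vector, rad) and "tvec" (3), from world to camera coordinates, as OpenCV has them. Camera axes: x right, y down, z forward; pixel columns grow to the right and rows downward; lengths in m; the calibration is good to about 2 mm. A picture is of the moment at which its call begins. There is no depth.
- manip.sign_off(): hands the job in, once; it reports no verdict.
The state is a dict: "clock": time; "qpos": joint angles; "qd": joint speeds; "effort": joint torques, N m; "position": TCP position; "ee_rot": TCP orientation; "contact_force": force on the tool from outside, world axes, zero at the start; "moment": the same for the moment, N m; "width": finger opening in m.
Only numpy, scipy, OpenCV 4.12 (cv2) and the standard library are available. Lean on these libraries where they do the work, as an engineer would, in place of code of your own. Each camera call takes 0.05 s, during which the arm holds its last target. There are 200 camera calls.

## Working session

There is one attempt and no reset: what is moved stays moved. The work goes in short steps, Python scripts to look and compute and a tool call to move; the robot and the scene stay as the last step left them, time stands still between calls to the robot, and variables do not carry over. Pictures are saved under pics/ and viewed, about 8 in all and at most 12, crops included, and the job is handed in when it is done.

Besides the shell and the picture viewer there is one more tool, called after "Call:" as a command line: name --argument value ..., lists and objects as JSON in quotes. carry_out: Moves the arm, as the interface text tells. Its arguments: {"type":"object","properties":{"series":{"type":"array","items":{"type":"array"}},"fingers":{"type":"number"},"squeeze":{"type":"number"}},"required":["series"]}

```bash
ls; mkdir -p pics; cat > h.py <<'E'
import numpy as np, cv2
from rig import manip
def cam(n):
    d=manip.get_image(n); R=cv2.Rodrigues(np.array(d['rvec'],float))[0]; t=np.array(d['tvec'],float).ravel()
    return d['frame'],np.array(d['K'],float),R,t
def ray(uv,K,R,t,z):
    c=-R.T@t; d=R.T@np.linalg.inv(K)@np.array([uv[0],uv[1],1.]); return c+d*(z-c[2])/d[2]
def proj(p,K,R,t):
    q=K@(R@np.asarray(p,float)+t); return q[:2]/q[2]
def blobs(f,lo,hi,amin=20):
    m=cv2.inRange(cv2.cvtColor(f,cv2.COLOR_BGR2HSV),lo,hi); n,l,s,c=cv2.connectedComponentsWithStats(m)
    return [(s[i].tolist(),c[i].round(1).tolist()) for i in range(1,n) if s[i,4]>=amin],l
E
python3 - <<'E'
from h import *
print(manip.get_state())
o=[]
for n in('scene','top'):
    f,K,R,t=cam(n);cv2.imwrite(f'pics/{n}0.png',f); np.savez(n+'0.npz',f=f,K=K,R=R,t=t)
    print(n,K.tolist(),-R.T@t)
    print('orange',blobs(f,(5,150,100),(18,255,255))[0]);print('blue',blobs(f,(95,120,60),(125,255,255))[0])
E
```

```text
pics
{'clock': 0.0, 'qpos': array([ 1.02098904e+00,  2.76593765e-01,  1.50611025e+00,  1.63663703e-05,
        1.36071627e+00, -1.21022777e-01]), 'qd': array([-0.00043825,  0.00101918, -0.0022984 , -0.00118244, -0.00042344,
       -0.00173538]), 'effort': array([-7.71363193e-04, -4.16763961e+01, -2.45805645e+01, -5.53811933e-04,
        1.10168828e-02, -3.37842799e-06]), 'position': array([0.23880175, 0.52249236, 0.23044954]), 'ee_rot': array([ 3.90259295e-04,  8.41358303e-01,  5.40476985e-01, -8.26329777e-04]), 'contact_force': array([ 0.65194127, -0.94366116,  0.40276376]), 'moment': array([-0.05573736, -0.01106666,  0.02074108]), 'width': 0.08570199384613417}
scene [[433.9976182886753, 0.0, 256.2587982630146], [0.0, 433.9976182886753, 184.78747766862125], [0.0, 0.0, 1.0]] [-0.13353812 -0.52748839  0.88468169]
orange [([202, 146, 13, 19, 138], [208.2, 155.6])]
blue [([44, 0, 27, 54, 868], [57.6, 26.7]), ([186, 168, 22, 7, 117], [196.0, 170.8]), ([392, 223, 8, 9, 29], [395.5, 227.1])]
top [[390.0306867011017, 0.0, 251.4366285108128], [0.0, 390.0306867011017, 194.5872774495507], [0.0, 0.0, 1.0]] [0.42178765 0.07212606 1.00360907]
orange [([147, 176, 27, 35, 329], [160.3, 193.2])]
blue [([429, 162, 6, 18, 57], [431.2, 170.4]), ([175, 229, 26, 19, 169], [187.2, 238.1])]
```

```bash
python3 - <<'E'
import cv2
cv2.imwrite('pics/a.png',cv2.resize(cv2.imread('pics/scene0.png'),(800,600)))
f=cv2.imread('pics/top0.png')
cv2.imwrite('pics/b.png',cv2.resize(f[130:310,80:320],(800,600),interpolation=cv2.INTER_CUBIC))
E
```

```text
(no output)
```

View pics/a.png

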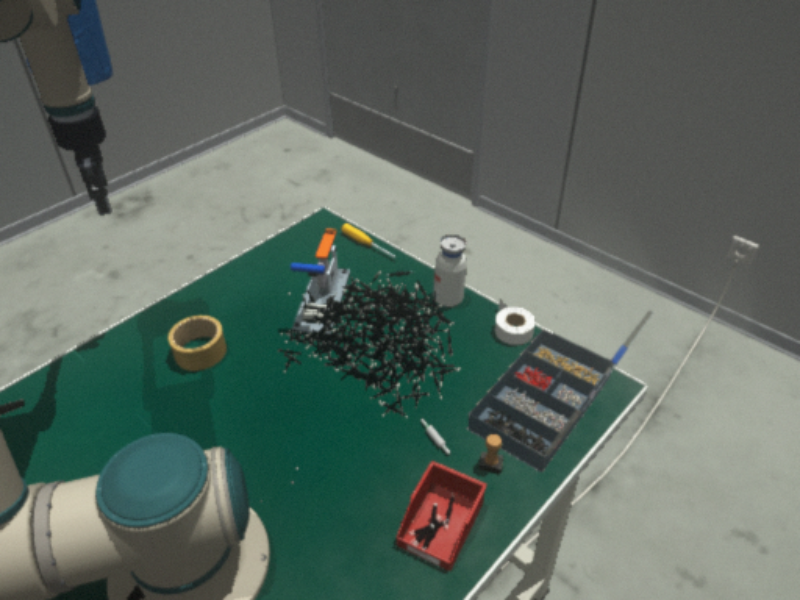

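View pics/b.png

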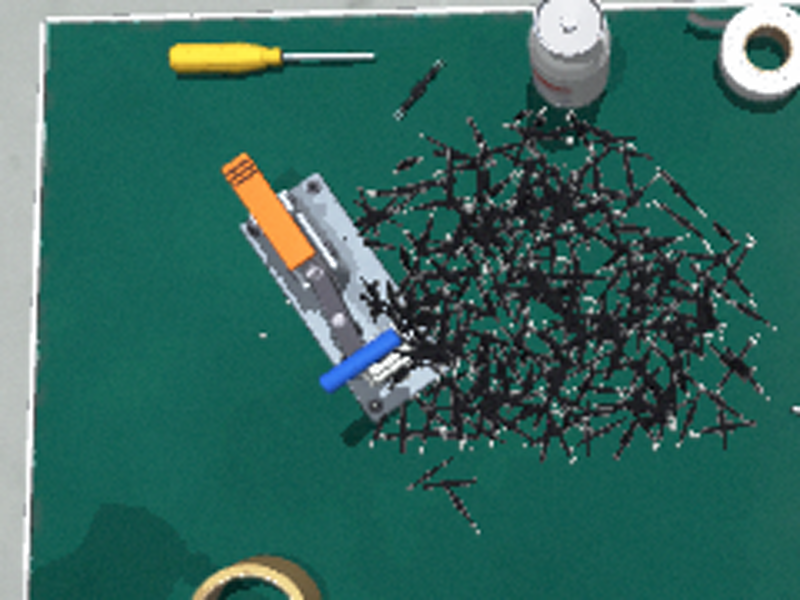

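```bash
python3 - <<'E'
from h import *
for n in('scene','top'):
    z=np.load(n+'0.npz');f,K,R,t=[z[k] for k in'fKRt']
    bl,l=blobs(f,(95,120,60),(125,255,255))
    b=[x for x in bl if 100<x[0][4]<300][0]; i=l[int(b[1][1]),int(b[1][0])]
    r=cv2.minAreaRect(np.argwhere(l==i)[:,::-1].astype(np.float32));print(n,'bar',r,ray(b[1],K,R,t,.136),[ray(p,K,R,t,.136).round(4).tolist() for p in cv2.boxPoints(r)])
    ob,l=blobs(f,(5,150,100),(18,255,255)); b=ob[0]; i=l[int(b[1][1]),int(b[1][0])]
    r=cv2.minAreaRect(np.argwhere(l==i)[:,::-1].astype(np.float32));print(n,'pawl',r,ray(b[1],K,R,t,.093),[ray(p,K,R,t,.094).round(4).tolist() for p in cv2.boxPoints(r)])
E
```

```text
scene bar ((196.4513702392578, 170.7781982421875), (21.2086181640625, 5.489289283752441), 3.5763344764709473) [0.43101905 0.22872101 0.136     ] [[0.4063, 0.243, 0.136], [0.4226, 0.2608, 0.136], [0.4578, 0.2125, 0.136], [0.441, 0.1956, 0.136]]
scene pawl ((208.26275634765625, 155.27735900878906), (7.347476005554199, 19.991968154907227), 19.98310661315918) [0.53690264 0.29978327 0.093     ] [[0.4965, 0.2854, 0.094], [0.5748, 0.3408, 0.094], [0.58, 0.3148, 0.094], [0.502, 0.2613, 0.094]]
top bar ((187.41946411132812, 237.95639038085938), (6.4719319343566895, 27.444271087646484), 55.00798034667969) [0.43173127 0.23308565 0.136     ] [[0.4211, 0.2617, 0.136], [0.4549, 0.2117, 0.136], [0.443, 0.2034, 0.136], [0.4093, 0.2534, 0.136]]
top pawl ((159.9628448486328, 192.90052795410156), (36.875877380371094, 9.218969345092773), 55.491477966308594) [0.53898248 0.30499169 0.093     ] [[0.5704, 0.3398, 0.094], [0.5826, 0.3218, 0.094], [0.509, 0.2716, 0.094], [0.4971, 0.2895, 0.094]]
```

The top view shows the pawl's tail at crop (240,165), its nose at (300,250) and the bar at (360,360). Both bar and pawl give a yaw of about 34.2°, and both put the hinge at (0.507, 0.284). I'll close the fingers and align the tool with the fixture.

Call:
carry_out --series '[[[0,0,0],6.24],[[0,0,0],6.24],[[0,0,0],6.24],[[0,0,0],6.24],[[0,0,0],6.24],[[0,0,0],0]]' --fingers 0 --squeeze 60

```text
clock: 0.6
position: [0.2377, 0.5208, 0.2272]
ee_rot: [0.003, 0.959, 0.282, -0.003]
contact_force: [1.4, 0.7, -0.2]
width: 0.0121
```

Call:
carry_out --series '[[[16,35,0],0],[[16,35,0],0],[[16,35,0],0],[[16,35,0],0],[[16,35,0],0],[[16,35,0],0],[[16,35,0],0],[[16,35,0],0],[[16,35,0],0],[[0,0,0],0]]'

```text
clock: 1.43
position: [0.5413, 0.3315, 0.2216]
ee_rot: [0.003, 0.953, 0.301, -0.006]
contact_force: [0.3, 0.5, -0.3]
width: -0.0
```

```bash
cat >> h.py <<'E'
yaw=np.deg2rad(34.2); D=np.array([np.cos(yaw),np.sin(yaw),0]); L=np.array([-D[1],D[0],0]); H=np.array([.507,.2838,0])
from scipy.spatial.transform import Rotation as Ro
def go(P=None):
    s=manip.get_state(); q=s['ee_rot']; M=Ro.from_quat(np.r_[q[1:],q[0]]).as_matrix()
    r=s['position']-H
    print('t',s['clock'],'pos',s['position'].round(4),'hd mm',(1e3*np.array([r@D,r@L,r[2]])).round(1),'F',s['contact_force'].round(1),'w',s['width'],'xang',np.rad2deg(np.arctan2(M[1,0],M[0,0])).round(1),'z',M[:,2].round(3))
    if P is not None:
        g=H+D*P[0]/1e3+L*P[1]/1e3+np.array([0,0,P[2]/1e3]); print('shift',(1e3*M.T@(g-s['position'])).round(1))
E
python3 -c "
from h import *
go((72,0,115))"
```

```text
t 1.4333 pos [0.5413 0.3315 0.2216] hd mm [ 55.1  20.2 221.6] F [ 0.3  0.5 -0.3] w -1.4906472873696349e-05 xang 35.1 z [-0.009 -0.01  -1.   ]
shift [ 17.9  20.2 106.4]
```

Go above the tail and look from there.

Call:
carry_out --series '[[[9,10,25],0.5],[[9,10,25],0.4],[[0,0,25],0],[[0,0,18],0],[[0,0,0],0],[[0,0,0],0]]'

```text
clock: 1.93
position: [0.5718, 0.3212, 0.1241]
ee_rot: [0.003, 0.955, 0.298, -0.005]
contact_force: [0.5, -0.2, 0.2]
width: -0.0
```

```bash
python3 - <<'E'
from h import *
go((72,0,100))
o=[]
for n in('scene','top'):
    f,K,R,t=cam(n); p=proj(manip.get_state()['position'],K,R,t); print(n,p)
    x,y=map(int,p); print([(k,proj(H+D*a+np.array([0,0,z]),K,R,t).round(1)) for k,a,z in(('tail',.072,.094),('nose',.01,.095),('bar',-.091,.14))])
    c=f[max(0,y-50):y+70,max(0,x-60):x+60]; o.append(cv2.resize(c,(400,400),interpolation=cv2.INTER_CUBIC))
    print(x-60,y-50)
cv2.imwrite('pics/c.png',np.hstack(o))
E
```

```text
t 1.9333 pos [0.5718 0.3212 0.1241] hd mm [ 74.6  -5.5 124.1] F [ 0.5 -0.2  0.2] w -1.4565039395745736e-05 xang 34.6 z [-0.008 -0.009 -1.   ]
shift [-2.3 -5.6 24.1]
scene [210.9680695  139.53068536]
[('tail', array([209.9, 147.9])), ('nose', array([205.2, 159.7])), ('bar', array([195.1, 168.9]))]
150 89
top [149.71095272 177.35647331]
[('tail', array([152.2, 181.8])), ('nose', array([166.6, 203. ])), ('bar', array([187.1, 238.1]))]
89 127
```

View pics/c.png

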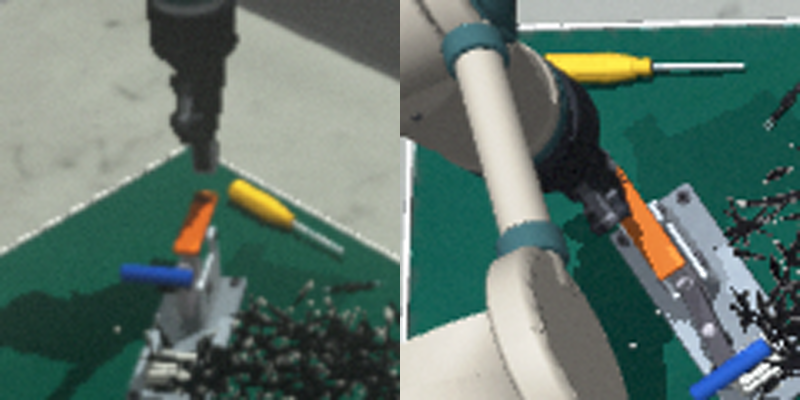

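The scene view confirms the closed tip at crop (205,168) just above the tail (203,195). In the top view a gripper knuckle hides part of the tail. I'll correct the position and go down.

Call:
carry_out --series '[[[2,-4,0],0.2],[[0,-2,10],0],[[0,0,10],0],[[0,0,0],0],[[0,0,0],0]]'

```text
clock: 2.45
position: [0.5718, 0.3307, 0.109]
ee_rot: [0.002, 0.955, 0.297, 0.001]
contact_force: [-0.3, -0.4, 0.1]
width: -0.0
```

```bash
python3 -c "
from h import *
go((77,0,86))"
```

```text
t 2.45 pos [0.5718 0.3307 0.109 ] hd mm [ 80.    2.4 109. ] F [-0.3 -0.4  0.1] w -2.125306450361367e-05 xang 34.6 z [ 0.002 -0.004 -1.   ]
shift [-3.   2.2 23. ]
```

Call:
carry_out --series '[[[-3,2,5],0],[[0,0,5],0],[[0,0,4],0],[[0,0,3],0],[[0,0,3],0]]'

```text
clock: 2.87
position: [0.5722, 0.3281, 0.0891]
ee_rot: [0.002, 0.955, 0.297, 0.004]
contact_force: [1.5, 1.2, 2.6]
width: -0.0005
```

```bash
python3 -c "
from h import *
go((77,0,86))"
```

```text
t 2.8667 pos [0.5722 0.3281 0.0891] hd mm [78.9  0.  89.1] F [1.5 1.2 2.6] w -0.0005037668497836692 xang 34.6 z [ 0.008 -0.001 -1.   ]
shift [-1.9 -0.   3.1]
```

Contact at about 2.6 N. Continue down in small rows until the stop.

Call:
carry_out --series '[[[0,0,2],0],[[0,0,2],0],[[0,0,1.5],0]]'

```text
clock: 3.12
position: [0.5732, 0.3288, 0.0857]
ee_rot: [0.001, 0.955, 0.297, 0.005]
contact_force: [-3.2, -0.9, 13.5]
width: 0.0
```

Call:
carry_out --series '[[[0,0,2],0],[[0,0,1.5],0],[[0,0,1],0]]'

```text
clock: 3.37
position: [0.5731, 0.3287, 0.0862]
ee_rot: [0.001, 0.955, 0.297, 0.006]
contact_force: [-0.5, -0.5, 2.9]
width: -0.0002
```

Call:
carry_out --series '[[[0,0,3],0],[[0,0,4],0],[[0,0,4],0]]'

```text
clock: 3.62
position: [0.5733, 0.3288, 0.0855]
ee_rot: [0.001, 0.955, 0.298, 0.008]
contact_force: [-5.9, -2.1, 21.7]
width: 0.0002
```

Call:
carry_out --series '[[[0,0,-20],0],[[0,0,-25],0],[[0,0,-25],0],[[-30,0,-10],0],[[-40,0,0],0],[[0,0,0],0]]'

```text
clock: 4.12
position: [0.5093, 0.2852, 0.1655]
ee_rot: [0.003, 0.955, 0.298, 0.003]
contact_force: [-1.4, -1.3, -0.8]
width: 0.0004
```

```bash
python3 - <<'E'
from h import *
go((-86,0,165))
o=[]
for n in('scene','top'):
    f,K,R,t=cam(n); np.savez(n+'1.npz',f=f,K=K,R=R,t=t)
    p=proj(H+np.array([0,0,.09]),K,R,t);x,y=map(int,p);print(x-40,y-40)
    print('orange',blobs(f,(5,150,100),(18,255,255))[0]);print('blue',blobs(f,(95,120,60),(125,255,255))[0])
    for nm,s in(('old','0'),('new','1')):
        o.append(cv2.resize(np.load(n+s+'.npz')['f'][y-40:y+40,x-40:x+40],(400,300),interpolation=cv2.INTER_CUBIC))
cv2.imwrite('pics/d.png',np.vstack([np.hstack(o[:2]),np.hstack(o[2:])]))
E
```

```text
t 4.1167 pos [0.5093 0.2852 0.1655] hd mm [ 2.700e+00 -1.000e-01  1.655e+02] F [-1.4 -1.3 -0.8] w 0.00035470296494463644 xang 34.7 z [ 0.007 -0.004 -1.   ]
shift [-88.7  -0.9   0.2]
164 123
orange [([203, 150, 13, 12, 90], [208.4, 155.2])]
blue [([23, 0, 48, 54, 2099], [45.8, 25.6]), ([186, 168, 22, 7, 117], [196.2, 170.8]), ([392, 223, 8, 9, 29], [395.5, 227.1])]
129 166
orange [([152, 176, 20, 32, 134], [163.7, 194.9])]
blue [([429, 162, 6, 18, 57], [431.2, 170.4]), ([175, 229, 26, 20, 172], [187.0, 238.2])]
```

View pics/d.png

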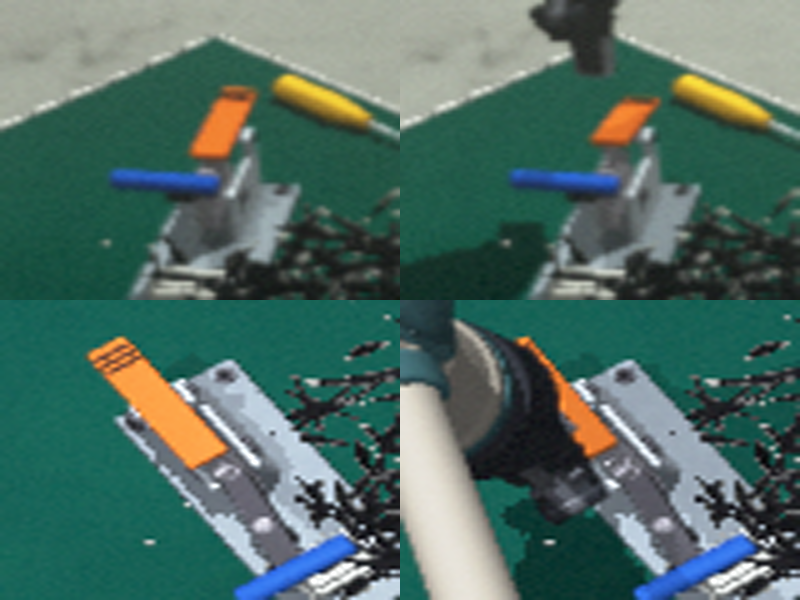

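The pawl is tilted: the tail went down (scene crop row 88 → 100) and the nose is up. The lever hasn't moved. Next, go above the bar.

Call:
carry_out --series '[[[-35,0,0],0],[[-35,0,0],0],[[-22,-1,0],0],[[0,0,0],0],[[0,0,0],0]]'

```text
clock: 4.63
position: [0.4421, 0.2372, 0.1628]
ee_rot: [0.002, 0.954, 0.298, 0.009]
contact_force: [0.6, -0.1, 1.3]
width: 0.0002
```

```bash
python3 - <<'E'
from h import *
go((-94,0,150))
E
```

```text
t 4.6333 pos [0.4421 0.2372 0.1628] hd mm [-79.9  -2.1 162.8] F [ 0.6 -0.1  1.3] w 0.00024544080386937057 xang 34.7 z [ 0.019  0.001 -1.   ]
shift [-14.3  -2.4  12.6]
```

Call:
carry_out --series '[[[-10,-2,6],0],[[-6,0,6],0],[[-2,0,5],0],[[0,0,5],0],[[0,0,0],0]]'

```text
clock: 5.05
position: [0.4318, 0.2304, 0.1392]
ee_rot: [0.002, 0.954, 0.298, 0.011]
contact_force: [-2.5, -1.6, 3.4]
width: 0.0001
```

```bash
python3 - <<'E'
from h import *
go((-106,0,125))
E
```

```text
t 5.05 pos [0.4318 0.2304 0.1392] hd mm [-92.2  -1.9 139.2] F [-2.5 -1.6  3.4] w 0.00012976346788436485 xang 34.7 z [ 0.022  0.002 -1.   ]
shift [-14.   -2.1  14. ]
```

Contact at 139 mm, as expected. Follow the arc down.

Call:
carry_out --series '[[[-4,-1,4],0],[[-4,0,5],0],[[-4,0,5],0],[[-4,0,5],0],[[-4,0,5],0],[[-3,0,5],0]]'

```text
clock: 5.55
position: [0.4143, 0.2183, 0.11]
ee_rot: [0.003, 0.954, 0.299, 0.009]
contact_force: [-3.8, -0.7, 4.1]
width: -0.0003
```

```bash
python3 - <<'E'
from h import *
go((-116,0,109))
E
```

```text
t 5.55 pos [0.4143 0.2183 0.11  ] hd mm [-113.5   -2.1  110. ] F [-3.8 -0.7  4.1] w -0.00025034978084160597 xang 34.8 z [ 0.018 -0.001 -1.   ]
shift [-2.5 -2.1  1. ]
```

Call:
carry_out --series '[[[-3,-1,5],0],[[-3,-1,5],0],[[-2,0,5],0],[[-2,0,5],0],[[-1,0,5],0],[[-1,0,5],0],[[0,0,5],0]]'

```text
clock: 6.13
position: [0.4035, 0.2115, 0.0708]
ee_rot: [0.004, 0.954, 0.299, 0.008]
contact_force: [-1.6, -1.9, 3.1]
width: -0.0002
```

```bash
python3 - <<'E'
from h import *
go((-126,0,60))
E
```

```text
t 6.1333 pos [0.4035 0.2115 0.0708] hd mm [-126.3   -1.6   70.8] F [-1.6 -1.9  3.1] w -0.00019208997342038897 xang 34.8 z [ 0.018 -0.003 -1.   ]
shift [ 0.1 -1.8 10.8]
```

Call:
carry_out --series '[[[0,0,5],0],[[0,0,4],0],[[0,0,4],0],[[0,0,3],0]]'

```text
clock: 6.47
position: [0.4035, 0.2115, 0.0539]
ee_rot: [0.004, 0.954, 0.299, 0.007]
contact_force: [-11.9, -4.6, 49.9]
width: -0.0001
```

Call:
carry_out --series '[[[0,0,2],0],[[0,0,2],0],[[0,0,2],0]]'

```text
clock: 6.72
position: [0.4034, 0.2114, 0.0544]
ee_rot: [0.004, 0.954, 0.3, 0.008]
contact_force: [-7.2, -3.8, 23.1]
width: 0.0002
```

The bar is on its stop with the tip at 54 mm. Now lift off straight up, go over the nose, and look.

Call:
carry_out --series '[[[0,0,-3],0],[[0,0,-15],0],[[0,0,-30],0],[[0,0,-35],0],[[0,0,0],0],[[0,0,0],0]]'

```text
clock: 7.22
position: [0.4055, 0.2141, 0.1406]
ee_rot: [0.003, 0.954, 0.299, 0.012]
contact_force: [-0.3, -0.1, -0.6]
width: 0.0001
```

```bash
python3 - <<'E'
from h import *
go((8,0,130))
o=[]
for n in('scene','top'):
    f,K,R,t=cam(n)
    p=proj(H+np.array([-.03,0,.06]),K,R,t);x,y=map(int,p);print(x-40,y-40)
    bl=blobs(f,(95,120,60),(125,255,255))[0]; print('blue',bl,'bar exp',proj(H-.125*D+np.array([0,0,.052]),K,R,t))
    o.append(cv2.resize(f[y-40:y+40,x-40:x+40],(400,400),interpolation=cv2.INTER_CUBIC))
cv2.imwrite('pics/e.png',np.hstack(o))
E
```

```text
t 7.2167 pos [0.4055 0.2141 0.1406] hd mm [-123.1   -0.6  140.6] F [-0.3 -0.1 -0.6] w 7.443043604614973e-05 xang 34.8 z [ 0.025  0.001 -1.   ]
shift [130.9   0.7  13.3]
157 135
blue [([12, 11, 59, 43, 1132], [36.9, 36.2]), ([186, 199, 22, 6, 93], [196.1, 201.8]), ([392, 222, 8, 10, 29], [395.7, 226.9])] bar exp [195.31594977 200.76871084]
132 179
blue [([429, 162, 6, 18, 58], [431.3, 170.4]), ([202, 241, 12, 11, 62], [207.1, 245.8])] bar exp [201.63514402 249.89504478]
```

View pics/e.png

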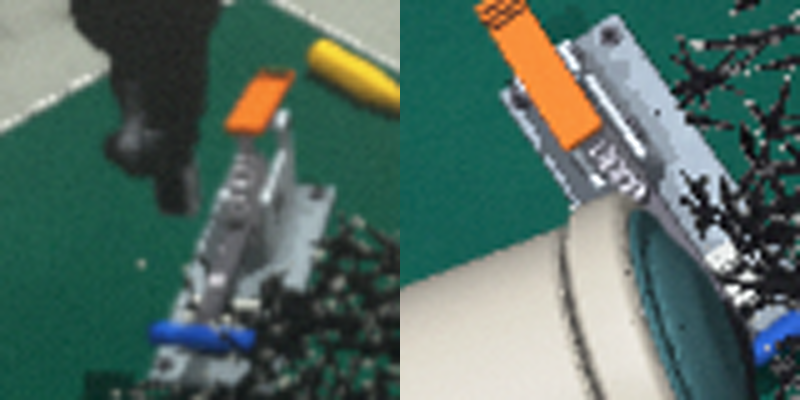

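The lever is down: the bar at scene pixel (196,202) matches the expected (195,201). The pawl is still free. Go over the nose.

Call:
carry_out --series '[[[36,0,3],0],[[36,0,3],0],[[36,0,3],0],[[22,0,2],0],[[0,0,0],0],[[0,0,0],0]]'

```text
clock: 7.82
position: [0.5107, 0.2891, 0.1198]
ee_rot: [0.004, 0.954, 0.299, 0.004]
contact_force: [-1.0, -0.6, -0.7]
width: -0.0
```

```bash
python3 -c "
from h import *
go((7,0,104))"
```

```text
t 7.8167 pos [0.5107 0.2891 0.1198] hd mm [  6.    2.3 119.8] F [-1.  -0.6 -0.7] w -2.0876509626804375e-05 xang 34.8 z [ 0.01  -0.005 -1.   ]
shift [ 0.8  2.1 15.8]
```

Call:
carry_out --series '[[[0,2,5],0],[[0,0,5],0],[[0,0,4],0],[[0,0,4],0],[[0,0,3],0],[[0,0,3],0],[[0,0,2],0]]'

```text
clock: 8.4
position: [0.5061, 0.2836, 0.0939]
ee_rot: [0.004, 0.954, 0.298, 0.001]
contact_force: [-2.4, -1.5, 10.7]
width: -0.0002
```

Call:
carry_out --series '[[[0,0,2],0],[[0,0,2],0],[[0,0,2],0]]'

```text
clock: 8.65
position: [0.5061, 0.2836, 0.0939]
ee_rot: [0.003, 0.955, 0.298, 0.004]
contact_force: [-2.4, -1.2, 10.4]
width: -0.0001
```

Call:
carry_out --series '[[[0,0,3],0],[[0,0,3],0],[[0,0,3],0]]'

```text
clock: 8.9
position: [0.5061, 0.2836, 0.0938]
ee_rot: [0.003, 0.955, 0.298, 0.007]
contact_force: [-5.7, -1.8, 15.8]
width: -0.0003
```

Hard stop at 93.9 mm, against 94 expected when locked. Retreat and check.

Call:
carry_out --series '[[[0,0,-5],0],[[0,0,-25],0],[[0,0,-35],0],[[0,-10,-35],0],[[0,-38,0],0],[[0,-38,0],0],[[0,-38,0],0],[[0,-38,0],0],[[0,-38,0],0],[[0,0,0],0]]'

```text
clock: 9.73
position: [0.3885, 0.453, 0.201]
ee_rot: [-0.0, 0.956, 0.293, 0.014]
contact_force: [-0.7, -0.1, 0.4]
width: 0.0
```

```bash
python3 - <<'E'
from h import *
go()
o=[]
for n in('scene','top'):
    f,K,R,t=cam(n)
    p=proj(H+np.array([-.03,0,.06]),K,R,t);x,y=map(int,p);print(x-40,y-40)
    bl,l=blobs(f,(95,120,60),(125,255,255)); print('blue',bl,'bar exp',proj(H-.125*D+np.array([0,0,.052]),K,R,t))
    ob,l=blobs(f,(5,150,100),(18,255,255)); print('orange now',ob,'at start',blobs(np.load(n+'0.npz')['f'],(5,150,100),(18,255,255))[0])
    o.append(cv2.resize(f[y-40:y+40,x-40:x+40],(400,400),interpolation=cv2.INTER_CUBIC))
cv2.imwrite('pics/g.png',np.hstack(o))
E
```

```text
t 9.7333 pos [0.3885 0.453  0.201 ] hd mm [ -2.9 206.5 201. ] F [-0.7 -0.1  0.4] w 4.9373686702113965e-05 xang 34.1 z [ 0.027  0.008 -1.   ]
157 135
blue [([11, 7, 60, 47, 1581], [40.2, 33.6]), ([186, 199, 22, 6, 97], [196.2, 201.9]), ([392, 222, 8, 10, 30], [395.6, 226.9])] bar exp [195.31594977 200.76871084]
orange now [([202, 146, 13, 19, 133], [208.3, 155.6])] at start [([202, 146, 13, 19, 138], [208.2, 155.6])]
132 179
blue [([429, 162, 6, 18, 57], [431.2, 170.4]), ([191, 241, 23, 18, 135], [201.5, 250.0])] bar exp [201.63514402 249.89504478]
orange now [([147, 176, 27, 35, 330], [160.3, 193.3])] at start [([147, 176, 27, 35, 329], [160.3, 193.2])]
```

View pics/g.png

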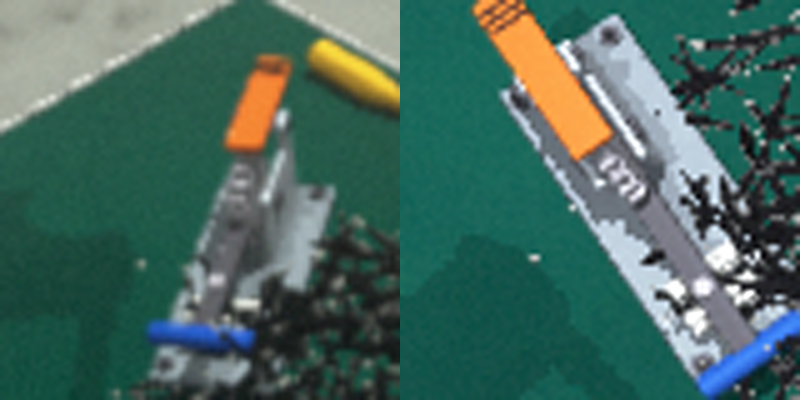

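The pawl's outline matches its start (locked) outline to 0.1 px in both views. The bar sits on its down position to within about 1 px. The arm is clear, so I'm handing in.

```bash
python3 -c "
from rig import manip
print(manip.sign_off())"
```

```text
the job is handed in; nothing more can be done
None
```

The hold-down is closed and locked over the connector as far as my checks show, and I handed the job in at about 9.8 s of the 43 s. The sign-off reports no verdict.

- **Pawl freed:** I pressed the tail to its stop at 86 mm. In the pictures the pawl was tilted and the lever had not moved.
- **Lever down:** I pushed the bar down along its arc until it stopped with the fingertip at 54 mm (about 55 expected). The force peaked at about 50 N on the fingertips at the end. A picture afterwards showed the lever down and the pawl still free.
- **Pawl locked:** I pressed the nose to a hard stop at 93.9 mm (94 expected when locked).

**Last checks:**
- The pawl's outline matches its locked start position to 0.1 px in both views.
- The bar is within about 1.5 px of its expected down position.
- The arm is about 0.2 m to the side and its force reading is near zero.
- The connector is mostly hidden under the lever, so I did not measure where it lies. The lever stopping at the right height fits it still being in its nest.
- I did not measure the bystanders one by one. Nothing looked disturbed in the pictures, and the arm's path stayed above them.

No check failed or disagreed.

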